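Bring an airbrush needle to the lens and hold it there

TASK

An airbrush needle lies on the lift stage of the small bench inspection scope. Swing the scope's folded-down screen up until it leans back a little past upright, about 110 degrees from lying flat, and let go of it (its stiff hinge keeps it there). Then press the stage-lift lever on the scope's left side down by exactly four clicks from its rest, feeling for each click, because a fifth could drive the needle into the lens; the lever springs back when released, so finish while still holding it down at the fourth click, and leave the needle tube, cup and jar beside the scope where they are.

Things in the scene. Friction and masses are not known exactly. Their poses are not given: they have to be found in the camera images.
- scope: Small bench inspection scope, fixed: light grey head and column on a darker base of 160 x 124 mm; the head's top is 118 mm high, the screen lies on it. Origin: under the base, on the table. x points from its front (lens, stage, screen knob) to its back, y to its left (lever side), z up. The head reaches forward to x = -51 mm and 58 mm to either side. Level, turned by up to 0.4 rad.
- screen (a joint): Angle of the flip-up screen, rad: 0 = folded flat on the head, face down; grows as its front edge is raised; 1.57 upright, 1.92 = 110 degrees, stop at 2.35. Starts shut or a little ajar (up to 0.25). Stiff friction hinge: needs about 3 N at the knob and stays where it is left.
- screen_hinge (a point): Point on the screen's hinge axis, 58 mm behind the scope's origin, in the middle of the head's width, 124.5 mm above the table. The axis runs along the scope's y.
- screen_knob (a point): Centre of the black swivel knob on the middle of the screen's front edge: a drum of 18 mm diameter, 26 mm long along the scope's y, free to turn on its axle, 126 mm from the hinge axis (1.5 mm above it when folded), 24 mm from the edge of the screen panel. Pinch its two flat ends (fingers closing along the scope's y): a gripper pointing straight down can follow the whole arc.
- lift_lever (a joint): Angle of the lift lever on its hub, rad: 0 = up, at rest; grows as the grip goes down; stop at 0.90. A sprung pawl drops into a notch every 0.15 rad: clicks at 0.15, 0.30, 0.45, 0.60 (fourth); the hump before the fifth is at 0.675. Force at the grip sags to 5 to 8 N before a notch, then jumps by 3 to 5 N in it: the click. It does not lock: let go, and a spring drives it back to 0.
- lever_pivot (a point): Point on the lever's axis, on the scope's left side level with the middle of the grip, 58 mm above the table. The axis runs along the scope's y.
- lever_grip (a point): Centre of the lever's black cross grip, a bar of 18 mm diameter, 40 mm long along the scope's y, 90 mm from the pivot, at the scope's front left. Press it from above or pinch it. The hub with the pawl is clocked differently each time: the grip rests 0.2 to 0.6 rad above level seen from the pivot, and all clicks shift with it. One click is 13.5 mm of travel at the grip.
- lever_arm: The lever arm with its cross grip, the part that is pressed and held; its origin lies on the lever's axis.
- needle_case: Slim needle tube, 10 x 102 x 10 mm, lying in front of the scope. Leave alone.
- mix_cup: White mixing cup, 60 mm across, 42 mm high, to the left of the scope behind the lever. Leave alone.
- siphon_jar: Glass jar with siphon cap, 34 mm across, 72 mm high, to the right of the scope. Leave alone.

How it is judged (in metres and radians):
On the way, in this order (a step that is already met when the one before it is completed fails the run):
1. the screen is raised to about 110 degrees and let go, with the lever still at rest (value of joint screen between 1.745 and 2.095 rad and value of joint lift_lever below 0.07 rad and contact force between the fingers and anything else below 0.2 N), for 0.2 s.
2. the lever is pressed down to the fourth click (value of joint lift_lever between 0.55 and 0.665 rad), for 0.2 s.
At the end, for the whole second after the job is handed in: The screen stands between 100 and 120 degrees; the fingers still hold the lever down (more than 1 N) at its fourth click, between 0.55 and 0.665 rad (all of step 2 and value of joint screen between 1.745 and 2.095 rad and contact force between the fingers and lever_arm above 1 N); the arm keeps its last pose, push and grip.
It fails at once if the lever is pushed over into a fifth click (value of joint lift_lever above 0.69 rad).
It fails at once if the needle tube, the cup or the jar is shifted by more than 25 mm (distance of any of needle_case, mix_cup, siphon_jar from where it was at the start of the episode above 0.025 m).
It also fails if it takes over 67 s, if anything falls off the work surface, if the arm or the gripper's body presses on something with over 40 N, if the wrist force passes 120 N, or if a joint passes its speed limit or range.

ROBOT

A 6-joint arm with a two-finger parallel gripper is mounted at the origin on a cart in front of the work surface, level with it; the furniture and walls round the work are solid. World frame = base frame: x ahead of the robot, y to its left, z up, the work surface at z = 0. Lengths are in mm, angles in rad, forces in N, time in s.
With the tool pointing down it reaches from about 275 to 725 mm from the base axis. Payload 15.9 kg.
Tool frame: the origin (TCP) lies at the very end of the fingers, on their centre line; the grasp point (between the pads) lies 19 mm behind it; z points along the fingers, y is the direction in which the jaws open and shut (so a half turn about z gives the same grasp; the last joint's range is limited). The gripper opens to 85 mm and grips with 20 to 120 N. Pads are 22 mm wide; open, the fingers measure 114 mm over their backs; the gripper's body (76 mm by 85 mm) begins 54 mm behind the grasp point. The pads swing forward as they close: fully open they stand 13 mm farther back than shut.
Start: joints at [-1.192, 0.213, -0.034, 1.323, 0, 1.571], TCP at [184.896, -464.542, 231.306] pointing down, gripper open.
Joint ranges: [-2.98, 2.98], [-0.74, 1.72], [-1.14, 1.35], [-2.1, 2.04], [-1.57, 1.44], [-3.14, 3.14]. Speed limits (rad/s): [1.89, 1.89, 2.39, 2.57, 3.14, 3.14].

INTERFACE

Orientations are given as a rotation vector (axis times angle).
In Python, from workcell import arm gives the robot as it stands.
- The arm moves only by the tool arm_command, never from a script. Its argument "commands" is a list of rows, each an object of numbers: "claw": the closure, from -1 (fully open) to 1 (shut), so that 0 is half open; "x", "y", "z": the shift along the tool's x, y, z in units of 25 mm (1.0 is 25 mm); "wx", "wy", "wz": the turn, a rotation vector about the tool's x, y, z in units of 5 degrees (1.0 is 5 degrees). In form: [{"claw": .., "x": .., "y": .., "z": .., "wx": .., "wy": .., "wz": ..}, ...]. A call has 1 to 5 rows; each row is the pose to reach, as a shift and turn from the pose commanded when the call began, along the tool's axes at that moment; what a row does not reach only later rows make up. A row lasts 1/8 s, in which the tool goes at most 62.5 mm and 10.7 degrees, less where a joint would pass 70% of its speed; a pose out of reach is approached as far as the arm can. A call with a gripper value outside its range is refused whole. The fingers move at their own pace and stop on an object; "newtons" is the grip in N (left out, the last holds). Time passes only in rows, so rows that repeat a pose let the fingers close. It gives the time, the measured TCP pose, the force and the opening at its end, in the units of the state.
- arm.get_state(): the state, without advancing time (a new reading comes with each control period).
- arm.capture(name): name is "scene" or "side" or "wrist"; returns a dict with "image" (400x640x3 uint8, blue, green, red), "mtx" (3x3 intrinsics, pixels), "extrinsics" (4x4, takes a point from camera to world coordinates); the wrist camera has in their place "mount" (4x4, takes a point from camera to tool coordinates, whose origin is the TCP and whose axes are the flange's). Camera axes: x right, y down, z forward; pixel columns grow to the right and rows downward; lengths in mm; the calibration is good to about 2 mm. The wrist camera is an equidistant fisheye: a pixel r from the principal point sees the ray r / f radians off the axis. A picture is of the moment at which its call begins: read the wrist's pose just before it. There is no depth.
- arm.close_job(): hands the job in, once; it reports no verdict.
The state is a dict: "t": time; "qpos": joint angles; "joint_velocities": joint speeds; "effort": joint torques, N m; "position": TCP position; "orientation": TCP orientation; "wrist_force": force on the tool from outside, world axes, zero at the start; "wrist_torque": the same for the moment, N m; "finger_gap": finger opening in mm.
Only numpy, scipy, OpenCV 4.12 (cv2) and the standard library are available. Lean on these libraries where they do the work, as an engineer would, in place of code of your own. Each camera call takes 0.05 s, during which the arm holds its last target.

## Working session

There is one attempt and no reset: what is moved stays moved. The work goes in short steps, Python scripts to look and compute and a tool call to move; the robot and the scene stay as the last step left them, time stands still between calls to the robot, and variables do not carry over. Pictures are saved under pics/ and viewed, and the job is handed in when it is done.

Besides the shell and the picture viewer there is one more tool, called after "Request:" as name(argument=value, ...) on one line, values as JSON. arm_command: Moves the arm, as the interface text tells. Its arguments: {"type":"object","properties":{"commands":{"type":"array"},"newtons":{"type":"number"}},"required":["commands"]}

```bash
mkdir -p pics; ls
python3 - <<'E'
from workcell import arm
import cv2,pickle
s=arm.get_state(); print(s)
d={}
for n in ["scene","side","wrist"]:
    c=arm.capture(n); d[n]=c; cv2.imwrite(f"pics/{n}0.png",c["image"])
    print(n,c["mtx"].tolist(),c.get("extrinsics",c.get("mount")).tolist() if hasattr(c.get("extrinsics",c.get("mount")),'tolist') else c.get("extrinsics"))
pickle.dump(d,open("cap0.pkl","wb"))
E
```

```text
pics
{'t': 0.0, 'qpos': array([-1.19201315e+00,  2.13350563e-01, -3.50654191e-02,  1.32350737e+00,
        2.10596868e-05,  1.57080816e+00]), 'joint_velocities': array([-6.39431179e-05,  7.38389963e-04, -9.52064488e-04, -1.50310785e-03,
       -8.80585499e-05,  5.00124584e-04]), 'effort': array([-2.91278579e-03, -6.86175728e+01,  4.87110114e+01,  1.78682792e-02,
       -2.67758041e-04, -4.61786760e-05]), 'position': array([ 184.77261466, -464.23194991,  230.81645387]), 'orientation': array([-3.08433021e+00, -5.91213233e-01,  3.00700366e-04]), 'wrist_force': array([-0.01667438,  0.16786562, -0.21957853]), 'wrist_torque': array([ 0.03044146, -0.00829535,  0.00903467]), 'finger_gap': 85.32680226551456}
scene [[521.008830646569, 0.0, 322.2530367241303], [0.0, 521.008830646569, 192.62017090410342], [0.0, 0.0, 1.0]] [[0.8249587449386263, -0.32029179795114754, 0.46567825084977704, 128.16911990620144], [-0.565110884762733, -0.48147175982310675, 0.6699512164445421, -343.2119595818787], [0.009631047293407516, -0.8158419630406749, -0.5781947200294814, 601.5207612626374], [0.0, 0.0, 0.0, 1.0]]
side [[482.1516017075969, 0.0, 311.97880618556763], [0.0, 482.1516017075969, 189.1296484887601], [0.0, 0.0, 1.0]] [[-0.908364315700751, -0.1498905835030612, 0.3903934975619062, 202.77816693363502], [-0.41814647608337197, 0.3373338725239202, -0.8434212369789331, 940.4588688075338], [-0.005272048991069548, -0.9293754200672231, -0.3690982715677606, 420.315871165364], [0.0, 0.0, 0.0, 1.0]]
wrist [[309.70691628693146, 0.0, 320.1050382244335], [0.0, 309.70691628693146, 199.36477347562743], [0.0, 0.0, 1.0]] [[-0.00010657807205766945, -0.9526186552240757, -0.30416720132221486, 77.39858831331239], [0.9999999255854081, 1.1247780455308506e-05, -0.0003856198469406035, -1.6715659700568541], [0.0003707698659223884, -0.30416721978635647, 0.9526185831365801, -142.61322883045983], [0.0, 0.0, 0.0, 1.0]]
```

View pics/scene0.png

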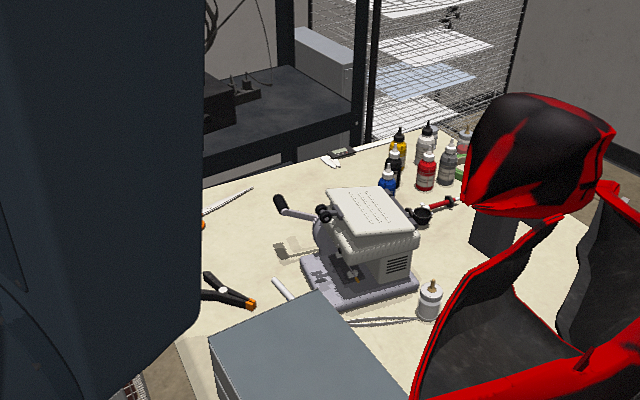

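View pics/side0.png

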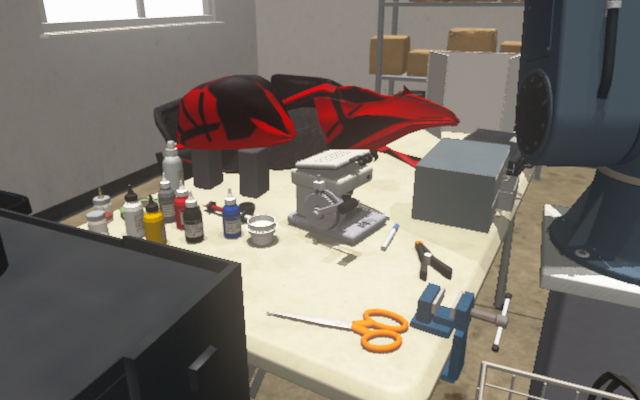

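View pics/wrist0.png

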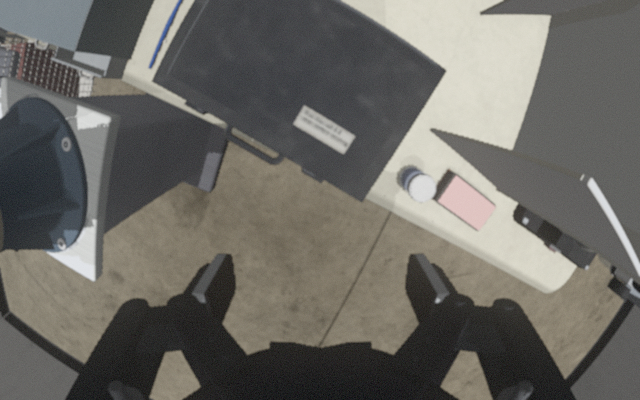

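Run:
```python
import cv2,pickle
d=pickle.load(open("cap0.pkl","rb"))
a=d["scene"]["image"][165:335,255:465]; cv2.imwrite("pics/sc_z.png",cv2.resize(a,None,fx=3.5,fy=3.5,interpolation=cv2.INTER_CUBIC))
a=d["side"]["image"][135:275,240:420]; cv2.imwrite("pics/si_z.png",cv2.resize(a,None,fx=4,fy=4,interpolation=cv2.INTER_CUBIC))
```

```text
(no output)
```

View pics/sc_z.png

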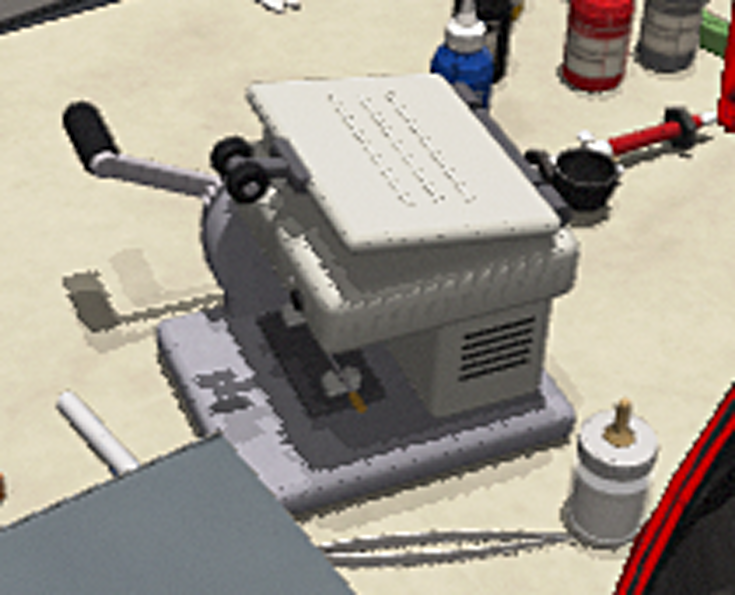

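View pics/si_z.png

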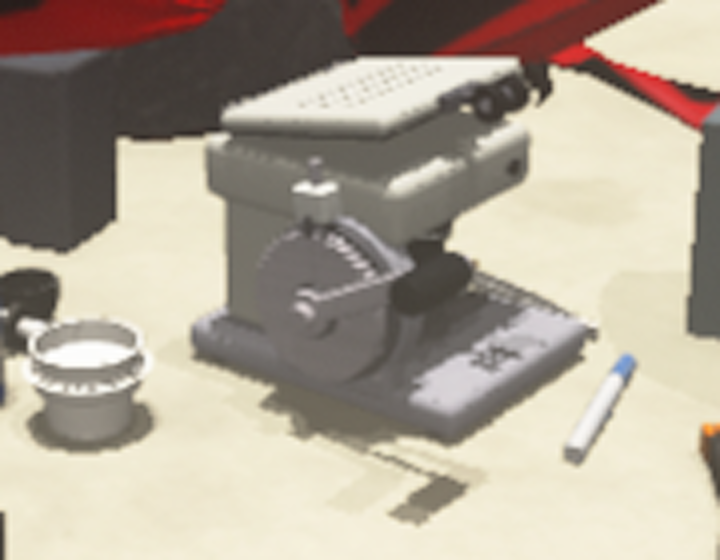

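```bash
cat > h.py <<'E'
import numpy as np,pickle
def ray(c,p):
    K=np.array(c["mtx"]);E=np.array(c["extrinsics"])
    v=E[:3,:3]@np.linalg.solve(K,[p[0],p[1],1]);return E[:3,3],v/np.linalg.norm(v)
def tri(d,ps,pi):
    A=[];b=[]
    for n,p in(("scene",ps),("side",pi)):
        o,v=ray(d[n],p);M=np.eye(3)-np.outer(v,v);A.append(M);b.append(M@o)
    x=np.linalg.lstsq(np.vstack(A),np.hstack(b),rcond=None)[0]
    return x,np.linalg.norm(np.vstack(A)@x-np.hstack(b))
def plane(c,p,z):
    o,v=ray(c,p);return o+v*(z-o[2])/v[2]
def proj(c,X):
    E=np.linalg.inv(np.array(c["extrinsics"]));p=np.array(c["mtx"])@(E[:3,:3]@X+E[:3,3]);return p[:2]/p[2]
S=lambda x,y:(255+x/3.5,165+y/3.5)
I=lambda x,y:(240+x/4,135+y/4)
E
python3 - <<'E'
from h import *
d=pickle.load(open("cap0.pkl","rb"))
P={}
for n,a,b in [("FL",(248,88),(385,135)),("BL",(435,76),(222,120)),("BR",(560,230),(360,57)),("FR",(350,248),(520,60)),("knob",(240,170),(513,93)),("grip",(91,138),(432,283)),("gripIn",(102,163),(405,297)),("gripOut",(80,112),(462,268)),("baseFLbot",(160,345),(445,438)),]:
    P[n],e=tri(d,S(*a),I(*b));print(n,P[n].round(1),round(e,1))
print("hub side@z58",plane(d["side"],I(305,303),58))
for n,p in [("FLb",(445,438)),("FRb",(597,338)),("BLb",(195,360)),("tubeA",(572,458)),("tubeB",(630,360)),("cup",(88,435))]: print(n,plane(d["side"],I(*p),0).round(1))
for n,p in [("FL",(160,350)),("BR",(575,440)),("FRb",(290,515)),("jar",(615,535)),("tube",(65,405)),("boxcorner",(225,440))]: print(n,plane(d["scene"],S(*p),0).round(1))
for k in ("FL-BL","FR-BR"):
    a,b=k.split("-");v=P[b]-P[a];print(k,v.round(1),np.linalg.norm(v),np.arctan2(v[1],v[0]))
for k in ("FL-FR","BL-BR"):
    a,b=k.split("-");v=P[a]-P[b];print(k,v.round(1),np.linalg.norm(v),np.arctan2(-v[0],v[1]))
E
```

```text
FL [504.2 191.  140.6] 3.9
BL [594.6 168.8 126.9] 1.3
BR [569.4  55.9 127.5] 2.4
FR [476.7  78.3 144.4] 0.9
knob [462.9 136.6 148.6] 2.8
grip [458.  248.4  98.8] 1.2
gripIn [466.3 246.7  86.6] 6.0
gripOut [449.1 249.5 111.4] 8.9
baseFLbot [465.8 203.    1.5] 0.1
hub side@z58 [534.05512915 206.69030419  58.        ]
FLb [466.8 200.2   0. ]
FRb [433.7  68.2   0. ]
BLb [608.7 174.5   0. ]
tubeA [408.4 194.7   0. ]
tubeB [411.5  86.3   0. ]
cup [617.5 264.6   0. ]
FL [464.7 201.4   0. ]
BR [588.8  47.4   0. ]
FRb [456.   83.4   0. ]
jar [564.7  -3.2   0. ]
tube [408.7 194.8   0. ]
boxcorner [457.5 135.6   0. ]
FL-BL [ 90.4 -22.2 -13.7] 94.09183789190932 -0.24060434958396926
FR-BR [ 92.7 -22.4 -16.9] 96.81591176466425 -0.2371793210055363
FL-FR [ 27.5 112.7  -3.9] 116.0859726382935 -0.2391799018422426
BL-BR [ 25.2 112.9  -0.6] 115.72169990546155 -0.2198491665566519
```

Run:
```python
from h import *
d=pickle.load(open("cap0.pkl","rb"))
for n,a,b in [("helmet top",(520,93),(235,77)),("fairing tip",(556,216),(458,121)),("fairing top",(600,182),(270,76)),("box near-top FL?",(319,291),(420,140)),("box2",(209,337),(508,147))]:
    x,e=tri(d,a,b);print(n,x.round(),round(e))
```

```text
helmet top [778.  81. 272.] 7
fairing tip [ 418. -160.  250.] 156
fairing top [772. -77. 231.] 27
box near-top FL? [385.  18. 153.] 15
box2 [234.  15. 163.] 2
```

Request:
arm_command(commands=[{"claw":-1,"z":-2.5},{"claw":-1,"z":-5},{"claw":-1,"z":-6.4},{"claw":-1,"z":-6.4}], newtons=40)

```text
schema error: expected keys claw, x, y, z, wx, wy, wz
```

```bash
cat >> h.py <<'E'
from scipy.spatial.transform import Rotation as R
def goto(target,yaw=None,s=None):
    from workcell import arm
    s=s or arm.get_state()
    r=R.from_rotvec(s["orientation"]); t=np.array(target,float)
    d=r.inv().apply(t-s["position"])/25
    out=dict(pos=s["position"].round(1),shift=d.round(2),f=s["wrist_force"].round(2),t=round(s["t"],2),gap=round(s["finger_gap"],1),q=s["qpos"].round(2))
    if yaw is not None:
        m=r.as_matrix(); tgt=np.array([[np.cos(yaw),np.sin(yaw),0],[np.sin(yaw),-np.cos(yaw),0],[0,0,-1.]])
        out["turn"]=(R.from_matrix(m.T@tgt).as_rotvec()/np.radians(5)).round(2)
    print(out)
ux=np.array([np.cos(.235),-np.sin(.235),0]);uy=np.array([np.sin(.235),np.cos(.235),0]);O=np.array([529.4,122.6,0])
def sc(x,y,z):return O+x*ux+y*uy+np.array([0,0,z])
def loc(p):d=np.array(p)-O;return np.array([d@ux,d@uy,d[2]])
E
python3 -c "
from h import *
goto([450,137,390],-.235)"
```

```text
{'pos': array([ 184.8, -464.3,  231. ]), 'shift': array([ 18.75, -18.43,  -6.35]), 'f': array([-0.2 ,  0.17,  0.49]), 't': 0.15, 'gap': 85.3, 'q': array([-1.19,  0.21, -0.03,  1.32,  0.  ,  1.57]), 'turn': array([-0.01,  0.  ,  7.03])}
```

Request:
arm_command(commands=[{"claw":-1,"x":0,"y":0,"z":-2.4,"wx":0,"wy":0,"wz":0},{"claw":-1,"x":0,"y":0,"z":-4.8,"wx":0,"wy":0,"wz":0},{"claw":-1,"x":0,"y":0,"z":-6.4,"wx":0,"wy":0,"wz":0},{"claw":-1,"x":1.5,"y":-1.5,"z":-6.4,"wx":0,"wy":0,"wz":0},{"claw":-1,"x":3,"y":-3,"z":-6.4,"wx":0,"wy":0,"wz":0}], newtons=40)

```text
t: 0.78
position: [227.3, -366.5, 391.2]
orientation: [3.086, 0.589, 0.0]
wrist_force: [0.7, 0.3, 0.5]
finger_gap: 85.5
```

Request:
arm_command(commands=[{"claw":-1,"x":1.6,"y":-1.6,"z":0,"wx":0,"wy":0,"wz":1},{"claw":-1,"x":3.2,"y":-3.2,"z":0,"wx":0,"wy":0,"wz":2},{"claw":-1,"x":4.8,"y":-4.8,"z":0,"wx":0,"wy":0,"wz":3},{"claw":-1,"x":6.4,"y":-6.4,"z":0,"wx":0,"wy":0,"wz":4},{"claw":-1,"x":8,"y":-8,"z":0,"wx":0,"wy":0,"wz":5}])

```text
t: 1.4
position: [338.9, -105.6, 391.3]
orientation: [3.14, -0.095, 0.0]
wrist_force: [1.4, -1.1, 0.5]
finger_gap: 85.5
```

```bash
python3 -c "
from h import *
goto([450,137,390],-.235)"
```

```text
{'pos': array([ 338.9, -105.6,  391.3]), 'shift': array([ 3.85, -9.95,  0.05]), 'f': array([ 1.41, -1.12,  0.52]), 't': 1.4, 'gap': 85.5, 'q': array([-0.3 , -0.05,  0.08,  1.7 , -0.  ,  2.9 ]), 'turn': array([ 0., -0.,  2.])}
```

Request:
arm_command(commands=[{"claw":-1,"x":0.5,"y":-1.2,"z":0,"wx":0,"wy":0,"wz":-2},{"claw":-1,"x":1,"y":-2.4,"z":0,"wx":0,"wy":0,"wz":-4},{"claw":-1,"x":1.5,"y":-3.6,"z":0,"wx":0,"wy":0,"wz":-6},{"claw":-1,"x":1.8,"y":-4.8,"z":0,"wx":0,"wy":0,"wz":-8},{"claw":-1,"x":2,"y":-6,"z":0,"wx":0,"wy":0,"wz":-10}])

```text
t: 2.02
position: [397.4, 40.6, 391.1]
orientation: [-2.88, -1.254, 0.001]
wrist_force: [0.8, -0.2, 0.0]
finger_gap: 85.5
```

Request:
arm_command(commands=[{"claw":-1,"x":0,"y":0,"z":0,"wx":0,"wy":0,"wz":-2},{"claw":-1,"x":0,"y":0,"z":0,"wx":0,"wy":0,"wz":-4},{"claw":-1,"x":0,"y":0,"z":0,"wx":0,"wy":0,"wz":-6},{"claw":-1,"x":0,"y":0,"z":0,"wx":0,"wy":0,"wz":-8},{"claw":-1,"x":0,"y":0,"z":0,"wx":0,"wy":0,"wz":-10}])

```text
t: 2.65
position: [397.2, 39.5, 391.2]
orientation: [-2.081, -2.353, 0.0]
wrist_force: [0.4, -0.5, -0.1]
finger_gap: 85.3
```

Request:
arm_command(commands=[{"claw":-1,"x":0,"y":0,"z":0,"wx":0,"wy":0,"wz":-2},{"claw":-1,"x":0,"y":0,"z":0,"wx":0,"wy":0,"wz":-4},{"claw":-1,"x":0,"y":0,"z":0,"wx":0,"wy":0,"wz":-6},{"claw":-1,"x":0,"y":0,"z":0,"wx":0,"wy":0,"wz":-8},{"claw":-1,"x":0,"y":0,"z":0,"wx":0,"wy":0,"wz":-10}])

```text
t: 3.28
position: [397.2, 39.5, 391.2]
orientation: [-0.891, -3.012, 0.0]
wrist_force: [-0.3, 0.8, -0.2]
finger_gap: 85.3
```

```bash
python3 -c "
from h import *
goto([450,137,300],-.235+np.pi)"
```

```text
{'pos': array([397.2,  39.5, 391.2]), 'shift': array([0.35, 4.42, 3.65]), 'f': array([-0.35,  0.84, -0.17]), 't': 3.27, 'gap': 85.3, 'q': array([0.1 , 0.04, 0.17, 1.7 , 0.  , 0.67]), 'turn': array([-0. , -0. , -3.9])}
```

Request:
arm_command(commands=[{"claw":-1,"x":0.1,"y":1.5,"z":1,"wx":0,"wy":0,"wz":-2},{"claw":-1,"x":0.2,"y":3,"z":2,"wx":0,"wy":0,"wz":-3.9},{"claw":-1,"x":0.3,"y":4.4,"z":3.6,"wx":0,"wy":0,"wz":-3.9},{"claw":-1,"x":0.3,"y":4.4,"z":3.6,"wx":0,"wy":0,"wz":-3.9},{"claw":-1,"x":0.3,"y":4.4,"z":3.6,"wx":0,"wy":0,"wz":-3.9}])

```text
t: 3.9
position: [451.2, 135.4, 301.7]
orientation: [-0.377, -3.119, 0.0]
wrist_force: [0.1, 0.1, 0.4]
finger_gap: 85.1
```

Run:
```python
from h import *
from workcell import arm
import cv2
s=arm.get_state();c=arm.capture("wrist");pickle.dump((s,c),open("w1.pkl","wb"))
cv2.imwrite("pics/w1.png",c["image"])
goto(sc(-66,0,140),-.235+np.pi)
```

```text
{'pos': array([451.4, 135.2, 302.2]), 'shift': array([-0.5 ,  0.24,  6.49]), 'f': array([0.17, 0.01, 1.08]), 't': 3.95, 'gap': 85.2, 'q': array([ 0.29,  0.15,  0.07,  1.49, -0.  ,  0.53]), 'turn': array([ 0.  ,  0.01, -0.07])}
```

View pics/w1.png

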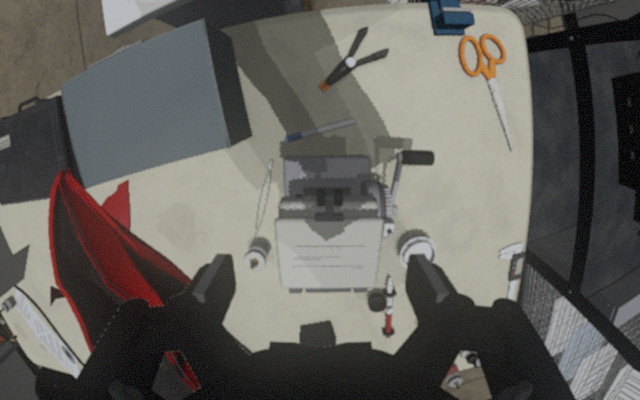

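Run:
```python
import cv2,pickle
s,c=pickle.load(open("w1.pkl","rb"))
a=c["image"][140:300,265:445]; cv2.imwrite("pics/w1z.png",cv2.resize(a,None,fx=4,fy=3.7,interpolation=cv2.INTER_CUBIC)) if 0 else cv2.imwrite("pics/w1z.png",cv2.resize(a[:145],None,fx=4,fy=4,interpolation=cv2.INTER_CUBIC))
```

```text
(no output)
```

View pics/w1z.png

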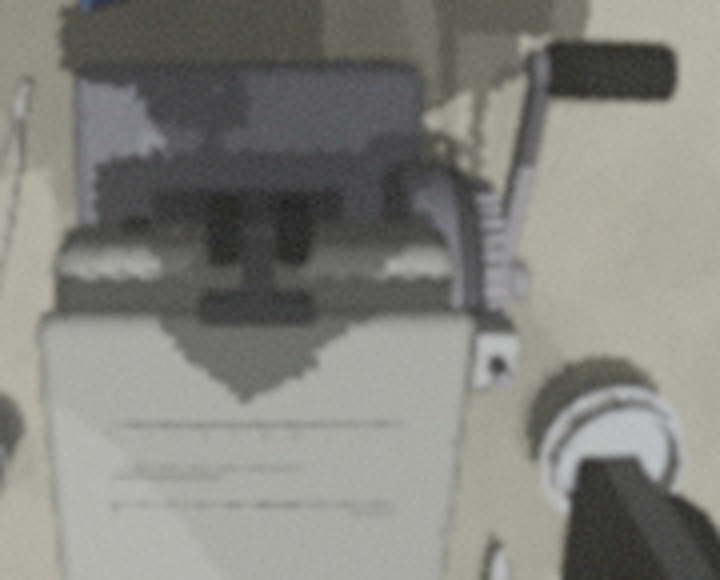

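```bash
cat >> h.py <<'E'
def wray(s,c,p):
    K=np.array(c["mtx"]);M=np.array(c["mount"]);u=(p[0]-K[0,2])/K[0,0];v=(p[1]-K[1,2])/K[1,1]
    th=np.hypot(u,v);k=np.sin(th)/th if th>1e-9 else 1
    r=R.from_rotvec(s["orientation"]);dv=r.apply(M[:3,:3]@np.array([u*k,v*k,np.cos(th)]))
    return s["position"]+r.apply(M[:3,3]),dv
def wplane(s,c,p,z):
    o,v=wray(s,c,p);return o+v*(z-o[2])/v[2]
E
python3 - <<'E'
from h import *
s,c=pickle.load(open("w1.pkl","rb"));Z=lambda x,y:(265+x/4,140+y/4)
for n,p,z in [("knobL",(205,228),148),("knobR",(312,228),148),("knobfront?",(258,190),148),("knobback",(258,265),148),("panFR",(42,318),142),("panFL",(474,318),142),("baseFR",(75,62),20),("baseFL",(418,65),20),("grip",(613,70),98),("gripIn",(550,70),98),("gripOut",(675,70),98),("gripFront",(613,42),98),("gripback",(613,98),98)]:
    X=wplane(s,c,Z(*p),z);print(n,X.round(1),loc(X).round(1))
print(wray(s,c,(330,197)))
E
```

```text
knobL [463.  129.7 148. ] [-66.2  -8.6 148. ]
knobR [469.4 155.8 148. ] [-66.   18.3 148. ]
knobfront? [456.6 144.8 148. ] [-76.    4.7 148. ]
knobback [475.7 140.3 148. ] [-56.3   4.7 148. ]
panFR [478.7  81.3 142. ] [-39.7 -51.9 142. ]
panFL [506.1 192.5 142. ] [-38.9  62.6 142. ]
baseFR [431.8  89.3  20. ] [-87.2 -55.1  20. ]
baseFL [461.1 205.2  20. ] [-85.7  64.4  20. ]
grip [459.3 252.8  98. ] [-98.5 110.3  98. ]
gripIn [455.2 233.9  98. ] [-98.1  91.   98. ]
gripOut [463.4 272.1  98. ] [-99. 130.  98.]
gripFront [451.1 254.3  98. ] [-106.8  109.8   98. ]
gripback [467.6 251.4  98. ] [-90.1 110.9  98. ]
(array([374.44048894, 155.340122  , 444.36088819]), array([ 0.29586849, -0.03953261, -0.9544103 ]))
```

Run:
```python
from h import *
goto(sc(-66,3.5,195),-.235+np.pi)
```

```text
{'pos': array([451.4, 135.2, 302.2]), 'shift': array([-0.51,  0.38,  4.29]), 'f': array([0.17, 0.01, 1.08]), 't': 3.95, 'gap': 85.2, 'q': array([ 0.29,  0.15,  0.07,  1.49, -0.  ,  0.53]), 'turn': array([ 0.  ,  0.01, -0.07])}
```

Request:
arm_command(commands=[{"claw":-0.1,"x":-0.2,"y":0.2,"z":1.5,"wx":0,"wy":0,"wz":0},{"claw":-0.1,"x":-0.5,"y":0.4,"z":3,"wx":0,"wy":0,"wz":0},{"claw":-0.1,"x":-0.5,"y":0.4,"z":4.3,"wx":0,"wy":0,"wz":0},{"claw":-0.1,"x":-0.5,"y":0.4,"z":4.3,"wx":0,"wy":0,"wz":0}])

```text
t: 4.45
position: [465.1, 141.4, 193.3]
orientation: [-0.379, -3.117, 0.001]
wrist_force: [0.5, -0.1, 0.8]
finger_gap: 47.1
```

Run:
```python
from h import *
from workcell import arm
import cv2
s=arm.get_state();c=arm.capture("wrist");pickle.dump((s,c),open("w2.pkl","wb"))
a=c["image"][150:330,210:430]
cv2.imwrite("pics/w2.png",cv2.resize(a,None,fx=3.3,fy=3.3,interpolation=cv2.INTER_CUBIC))
goto(sc(-66,3.5,134),-.235+np.pi)
```

```text
{'pos': array([465.9, 141.8, 194.9]), 'shift': array([-0.01, -0.02,  2.43]), 'f': array([0.55, 0.5 , 0.86]), 't': 4.5, 'gap': 46.8, 'q': array([ 0.3 ,  0.2 , -0.15,  1.23, -0.  ,  0.54]), 'turn': array([ 0.  ,  0.  , -0.08])}
```

View pics/w2.png

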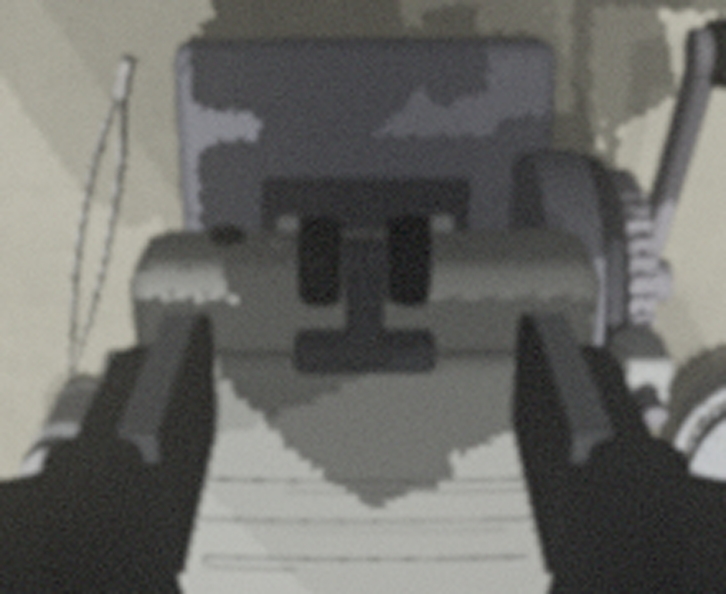

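Request:
arm_command(commands=[{"claw":-0.1,"x":0,"y":0,"z":1,"wx":0,"wy":0,"wz":0},{"claw":-0.1,"x":0,"y":0,"z":2,"wx":0,"wy":0,"wz":0},{"claw":-0.1,"x":0,"y":0,"z":2.45,"wx":0,"wy":0,"wz":0},{"claw":-0.1,"x":0,"y":0,"z":2.45,"wx":0,"wy":0,"wz":0}], newtons=40)

```text
t: 5.0
position: [466.3, 142.3, 133.5]
orientation: [0.377, 3.118, 0.0]
wrist_force: [-0.1, 0.5, 0.2]
finger_gap: 47.2
```

Run:
```python
from h import *
from workcell import arm
import cv2
goto(sc(-66,3.5,134),-.235+np.pi)
for n,(y,x) in {"scene":(165,255),"side":(120,250)}.items():
    c=arm.capture(n);a=c["image"][y:y+120,x:x+180];cv2.imwrite(f"pics/{n}2.png",cv2.resize(a,None,fx=4,fy=4,interpolation=cv2.INTER_CUBIC))
```

```text
{'pos': array([466.3, 142.3, 133.5]), 'shift': array([ 0.  , -0.04, -0.02]), 'f': array([-0.14,  0.52,  0.15]), 't': 5.0, 'gap': 47.2, 'q': array([ 0.3 ,  0.23, -0.27,  1.08, -0.  ,  0.54]), 'turn': array([ 0.  ,  0.01, -0.07])}
```

View pics/side2.png

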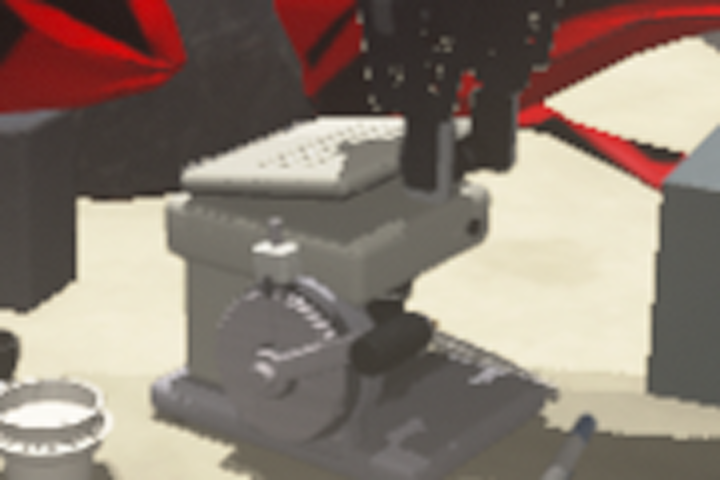

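View pics/scene2.png

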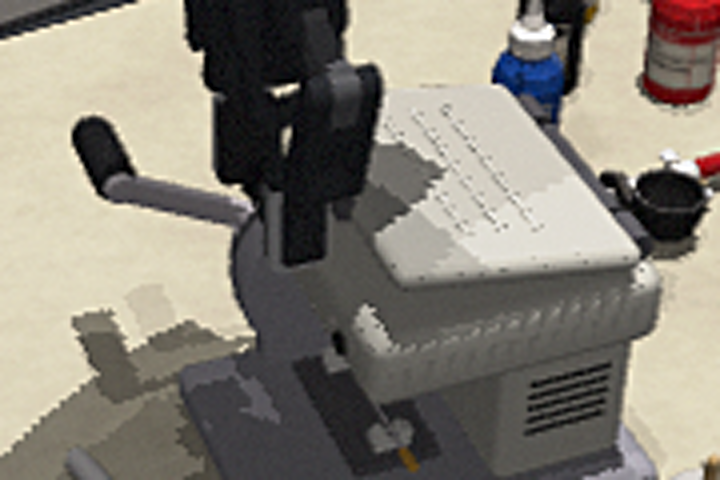

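Fingers straddle the knob without contact. Close on it.

Request:
arm_command(commands=[{"claw":1,"x":0,"y":0,"z":0,"wx":0,"wy":0,"wz":0},{"claw":1,"x":0,"y":0,"z":0,"wx":0,"wy":0,"wz":0},{"claw":1,"x":0,"y":0,"z":0,"wx":0,"wy":0,"wz":0},{"claw":1,"x":0,"y":0,"z":0,"wx":0,"wy":0,"wz":0},{"claw":1,"x":0,"y":0,"z":0,"wx":0,"wy":0,"wz":0}], newtons=50)

```text
t: 5.72
position: [465.9, 141.4, 132.9]
orientation: [0.378, 3.118, -0.003]
wrist_force: [-1.1, -9.1, 1.2]
finger_gap: 24.7
```

Run:
```python
from h import *
from workcell import arm
import cv2
s=arm.get_state();print(s["finger_gap"],s["wrist_force"],s["wrist_torque"])
c=arm.capture("wrist");pickle.dump((s,c),open("w3.pkl","wb"))
a=c["image"][150:330,210:430]
cv2.imwrite("pics/w3.png",cv2.resize(a,None,fx=3.3,fy=3.3,interpolation=cv2.INTER_CUBIC))
```

```text
24.735663512997764 [-1.10823574 -9.06404214  1.1940845 ] [-1.65576322  0.07309795  0.04418369]
```

View pics/w3.png

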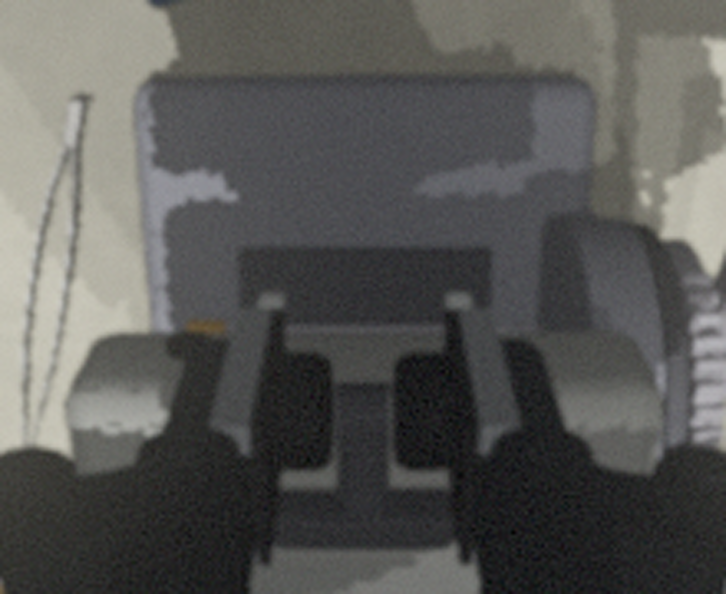

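Run:
```python
import numpy as np
f0=.19
for k in range(1,24):
    f=f0+k*.0758
    print(k,round(f,3),round(-126*(np.cos(f0)-np.cos(f))/25,2),round(-126*(np.sin(f)-np.sin(f0))/25,2))
```

```text
1 0.266 -0.09 -0.37
2 0.342 -0.2 -0.74
3 0.417 -0.34 -1.09
4 0.493 -0.51 -1.43
5 0.569 -0.7 -1.76
6 0.645 -0.92 -2.08
7 0.721 -1.16 -2.37
8 0.796 -1.42 -2.65
9 0.872 -1.71 -2.91
10 0.948 -2.01 -3.14
11 1.024 -2.33 -3.35
12 1.1 -2.66 -3.54
13 1.175 -3.01 -3.7
14 1.251 -3.37 -3.83
15 1.327 -3.73 -3.94
16 1.403 -4.11 -4.02
17 1.479 -4.49 -4.07
18 1.554 -4.87 -4.09
19 1.63 -5.25 -4.08
20 1.706 -5.63 -4.04
21 1.782 -6.0 -3.98
22 1.858 -6.38 -3.88
23 1.933 -6.74 -3.76
```

Request:
arm_command(commands=[{"claw":1,"x":0,"y":-0.05,"z":0,"wx":0,"wy":0,"wz":0},{"claw":1,"x":-0.09,"y":-0.05,"z":-0.37,"wx":0,"wy":0,"wz":0},{"claw":1,"x":-0.2,"y":-0.05,"z":-0.74,"wx":0,"wy":0,"wz":0},{"claw":1,"x":-0.34,"y":-0.05,"z":-1.09,"wx":0,"wy":0,"wz":0},{"claw":1,"x":-0.51,"y":-0.05,"z":-1.43,"wx":0,"wy":0,"wz":0}])

```text
t: 6.4
position: [477.9, 138.2, 169.0]
orientation: [-0.377, -3.118, -0.0]
wrist_force: [-3.8, 1.7, -2.0]
finger_gap: 24.9
```

Run:
```python
from h import *
from workcell import arm
import cv2
s=arm.get_state();print(loc(s["position"]),s["finger_gap"],s["wrist_force"])
f=s["wrist_force"];print("local f",f@ux,f@uy)
for n,(y,x) in {"side":(110,250)}.items():
    c=arm.capture(n);a=c["image"][y:y+120,x:x+180];cv2.imwrite(f"pics/{n}3.png",cv2.resize(a,None,fx=4,fy=4,interpolation=cv2.INTER_CUBIC))
```

```text
[-53.74966587   3.14616897 168.9795676 ] 24.923784440229074 [-3.80934947  1.70355425 -2.04546738]
local f -4.1013076506389305 0.7697506339144359
```

View pics/side3.png

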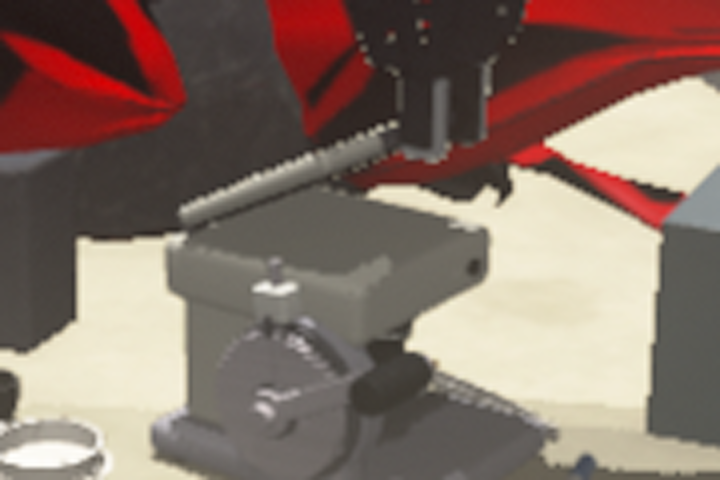

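Request:
arm_command(commands=[{"claw":1,"x":-0.19,"y":0,"z":-0.33,"wx":0,"wy":0,"wz":0},{"claw":1,"x":-0.41,"y":0,"z":-0.65,"wx":0,"wy":0,"wz":0},{"claw":1,"x":-0.65,"y":0,"z":-0.94,"wx":0,"wy":0,"wz":0},{"claw":1,"x":-0.91,"y":0,"z":-1.22,"wx":0,"wy":0,"wz":0},{"claw":1,"x":-1.2,"y":0,"z":-1.48,"wx":0,"wy":0,"wz":0}])

```text
t: 7.08
position: [506.6, 131.2, 206.0]
orientation: [-0.377, -3.118, -0.001]
wrist_force: [-9.0, 3.0, 6.6]
finger_gap: 24.6
```

Request:
arm_command(commands=[{"claw":1,"x":-0.3,"y":0,"z":-0.23,"wx":0,"wy":0,"wz":0},{"claw":1,"x":-0.62,"y":0,"z":-0.44,"wx":0,"wy":0,"wz":0},{"claw":1,"x":-0.95,"y":0,"z":-0.63,"wx":0,"wy":0,"wz":0},{"claw":1,"x":-1.3,"y":0,"z":-0.79,"wx":0,"wy":0,"wz":0},{"claw":1,"x":-1.66,"y":0,"z":-0.92,"wx":0,"wy":0,"wz":0}])

```text
t: 7.7
position: [547.7, 121.2, 230.0]
orientation: [0.377, 3.118, 0.002]
wrist_force: [-8.3, 1.4, 13.7]
finger_gap: 24.7
```

Run:
```python
from h import *
from workcell import arm
import cv2
s=arm.get_state();print(loc(s["position"]),s["finger_gap"],s["wrist_force"])
f=s["wrist_force"];print("local f",f@ux,f@uy)
```

```text
[ 18.14741848   2.94930444 229.98152123] 24.72010002904777 [-8.30356022  1.38823252 13.7275549 ]
local f -8.39857160566052 -0.5833497223150881
```

Request:
arm_command(commands=[{"claw":1,"x":-0.36,"y":0,"z":-0.16,"wx":0,"wy":0,"wz":0},{"claw":1,"x":-0.74,"y":0,"z":-0.26,"wx":0,"wy":0,"wz":0},{"claw":1,"x":-1.12,"y":0,"z":-0.31,"wx":0,"wy":0,"wz":0},{"claw":1,"x":-1.5,"y":0,"z":-0.34,"wx":0,"wy":0,"wz":0},{"claw":1,"x":-1.88,"y":0,"z":-0.35,"wx":0,"wy":0,"wz":0}])

```text
t: 8.32
position: [593.5, 109.9, 236.6]
orientation: [-0.377, -3.118, -0.001]
wrist_force: [-1.6, 7.0, -9.6]
finger_gap: 24.8
```

Request:
arm_command(commands=[{"claw":1,"x":-0.38,"y":0,"z":0.02,"wx":0,"wy":0,"wz":0},{"claw":1,"x":-0.75,"y":0,"z":0.07,"wx":0,"wy":0,"wz":0},{"claw":1,"x":-1.0,"y":0,"z":0.12,"wx":0,"wy":0,"wz":0},{"claw":1,"x":-1.0,"y":0,"z":0.12,"wx":0,"wy":0,"wz":0}])

```text
t: 8.82
position: [617.6, 104.0, 232.6]
orientation: [-0.377, -3.117, -0.0]
wrist_force: [0.9, 7.2, -12.1]
finger_gap: 24.9
```

Run:
```python
from h import *
from workcell import arm
import cv2
s=arm.get_state();print(loc(s["position"]),s["finger_gap"],s["wrist_force"])
f=s["wrist_force"];print("local f",f@ux,f@uy)
for n,(y,x) in {"side":(60,230),"scene":(100,290)}.items():
    c=arm.capture(n);a=c["image"][y:y+150,x:x+200];cv2.imwrite(f"pics/{n}4.png",cv2.resize(a,None,fx=4,fy=4,interpolation=cv2.INTER_CUBIC))
```

```text
[ 90.10907689   2.49082349 232.64120126] 24.905877000220666 [  0.93184895   7.22071256 -12.10327786]
local f -0.7750557987896592 7.23922100883804
```

View pics/side4.png

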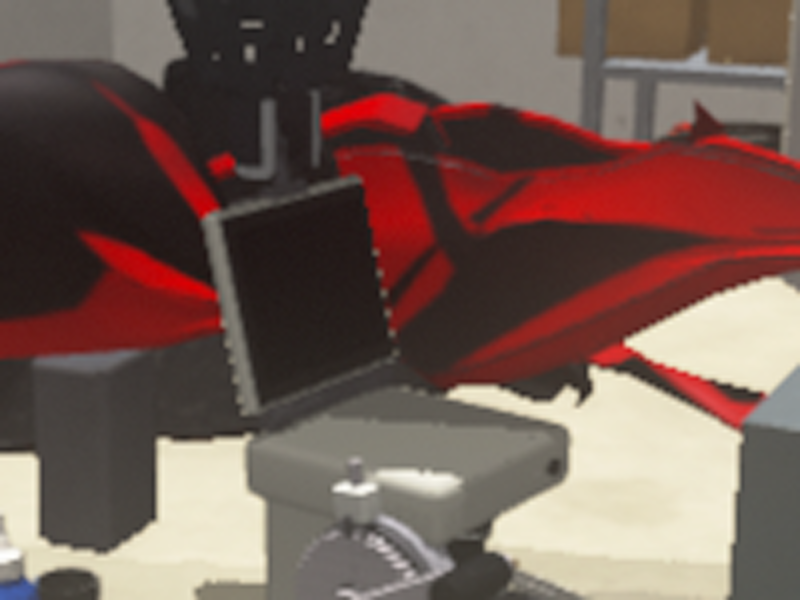

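View pics/scene4.png

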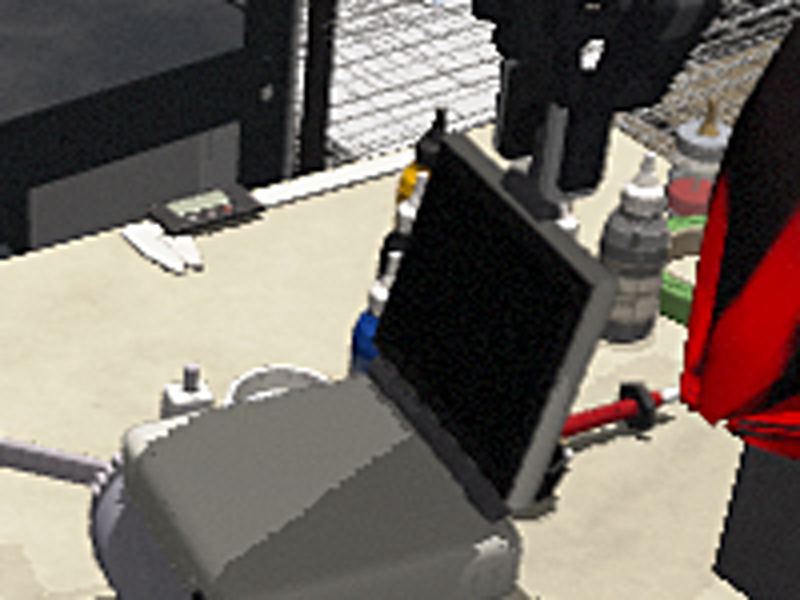

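Request:
arm_command(commands=[{"claw":1,"x":-0.22,"y":0,"z":0.09,"wx":0,"wy":0,"wz":0},{"claw":1,"x":-0.44,"y":0,"z":0.19,"wx":0,"wy":0,"wz":0},{"claw":1,"x":-0.44,"y":0,"z":0.19,"wx":0,"wy":0,"wz":0},{"claw":1,"x":-0.44,"y":0,"z":0.19,"wx":0,"wy":0,"wz":0}])

```text
t: 9.43
position: [628.7, 101.4, 228.9]
orientation: [0.377, 3.119, 0.001]
wrist_force: [2.0, 5.1, -3.9]
finger_gap: 24.9
```

Run:
```python
from h import *
from workcell import arm
import cv2
s=arm.get_state();print(loc(s["position"]),s["finger_gap"],s["wrist_force"])
f=s["wrist_force"];print("local f",f@ux,f@uy)
d=dict(side=arm.capture("side"),scene=arm.capture("scene"));pickle.dump(d,open("cap5.pkl","wb"))
for n,(y,x) in {"side":(60,230),"scene":(100,330)}.items():
    a=d[n]["image"][y:y+150,x:x+200];cv2.imwrite(f"pics/{n}5.png",cv2.resize(a,None,fx=4,fy=4,interpolation=cv2.INTER_CUBIC))
```

```text
[101.51882392   2.48873542 228.94783797] 24.87937009402728 [ 1.96427925  5.064588   -3.8821156 ]
local f 0.7310359506337911 5.382753103498198
```

View pics/side5.png

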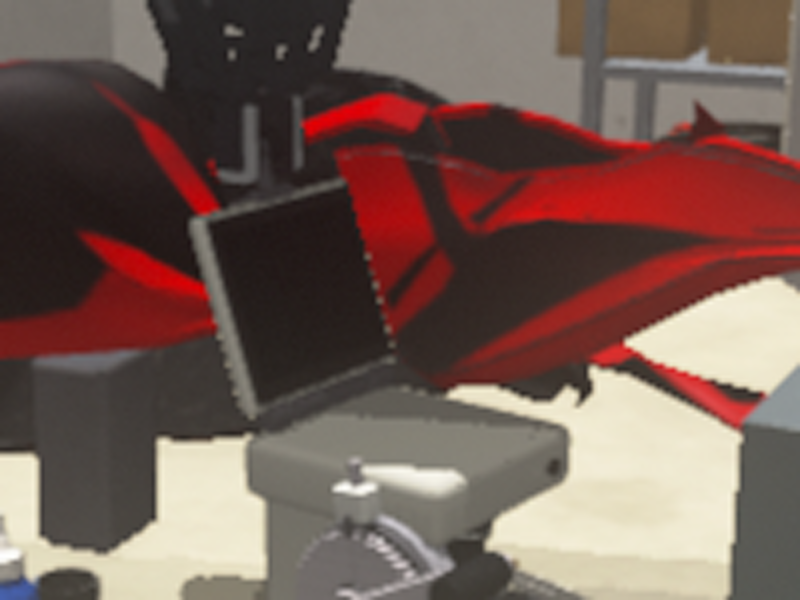

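View pics/scene5.png

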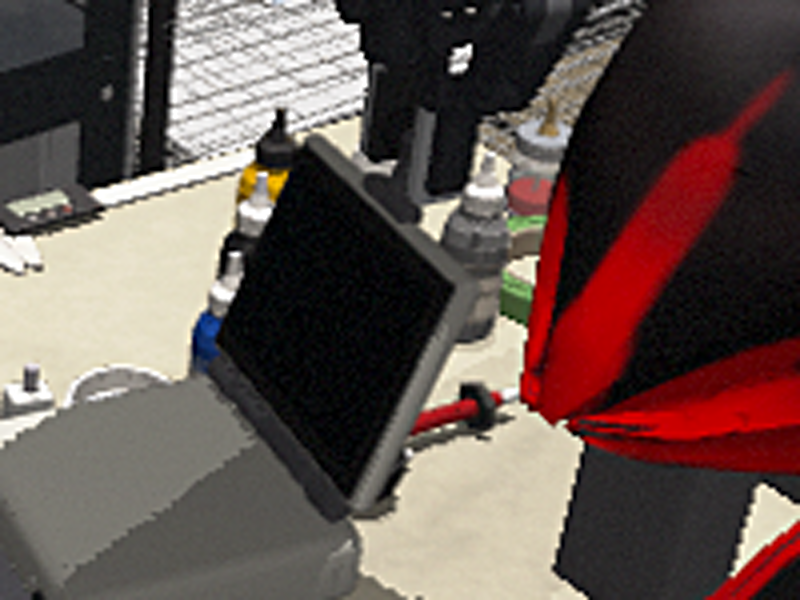

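Run:
```python
from h import *
d=pickle.load(open("cap5.pkl","rb"))
S=lambda x,y:(330+x/4,100+y/4);I=lambda x,y:(230+x/4,60+y/4)
P=[]
for a,b in [((312,158),(210,223)),((218,345),(258,405)),((455,290),(345,182)),((348,498),(393,355))]:
    x,e=tri(d,S(*a),I(*b));P.append(x);print(loc(x).round(1),round(e,1))
for a,b in((0,1),(2,3)):
    v=loc(P[a])-loc(P[b]);print(np.degrees(np.arctan2(v[2],-v[0])))
```

```text
[ 89.9  50.1 213.1] 1.0
[ 59.2  54.3 130.8] 0.1
[ 88.6 -52.  215.9] 0.4
[ 58.  -50.9 131.4] 1.8
110.40741617970548
109.92453847591541
```

Request:
arm_command(commands=[{"claw":-0.1,"x":0,"y":0,"z":0,"wx":0,"wy":0,"wz":0},{"claw":-0.1,"x":0,"y":0,"z":0,"wx":0,"wy":0,"wz":0},{"claw":-0.1,"x":0,"y":0,"z":0,"wx":0,"wy":0,"wz":0},{"claw":-0.1,"x":0,"y":0,"z":-0.8,"wx":0,"wy":0,"wz":0},{"claw":-0.1,"x":0,"y":0,"z":-2,"wx":0,"wy":0,"wz":0}])

```text
t: 10.15
position: [627.6, 101.0, 279.4]
orientation: [-0.377, -3.118, 0.001]
wrist_force: [-0.0, -0.5, 0.7]
finger_gap: 46.9
```

Request:
arm_command(commands=[{"claw":-0.1,"x":0,"y":0,"z":-1.2,"wx":0,"wy":0,"wz":0},{"claw":-0.1,"x":0,"y":0,"z":-2,"wx":0,"wy":0,"wz":0},{"claw":-0.1,"x":0,"y":0,"z":-2,"wx":0,"wy":0,"wz":0}])

```text
t: 10.52
position: [628.7, 101.2, 330.6]
orientation: [0.377, 3.116, 0.001]
wrist_force: [-0.1, 0.1, 0.0]
finger_gap: 46.7
```

Run:
```python
from h import *
from workcell import arm
import cv2
goto(sc(-99,108,300),-.235+np.pi)
d=dict(side=arm.capture("side"),scene=arm.capture("scene"));pickle.dump(d,open("cap6.pkl","wb"))
a=np.hstack([d[n]["image"][y:y+150,x:x+200] for n,(y,x) in {"side":(60,230),"scene":(100,330)}.items()])
cv2.imwrite(f"pics/6.png",cv2.resize(a,None,fx=2,fy=2,interpolation=cv2.INTER_CUBIC))
```

```text
{'pos': array([628.7, 101.2, 330.6]), 'shift': array([8.05, 4.18, 1.21]), 'f': array([-0.12,  0.07,  0.02]), 't': 10.53, 'gap': 46.7, 'q': array([ 0.16,  0.56,  0.73,  1.74, -0.  ,  0.4 ]), 'turn': array([ 0.01,  0.03, -0.07])}
```

View pics/6.png

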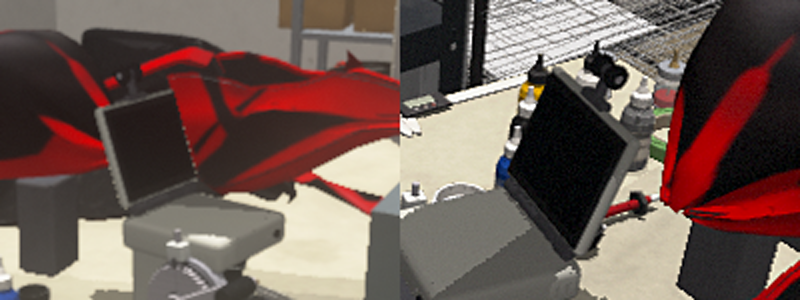

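Request:
arm_command(commands=[{"claw":1,"x":2,"y":1,"z":0,"wx":0,"wy":0,"wz":0},{"claw":1,"x":4,"y":2,"z":0,"wx":0,"wy":0,"wz":0},{"claw":1,"x":6,"y":3.1,"z":0,"wx":0,"wy":0,"wz":0},{"claw":1,"x":8.05,"y":4.2,"z":0,"wx":0,"wy":0,"wz":0},{"claw":1,"x":8.05,"y":4.2,"z":1.5,"wx":0,"wy":0,"wz":0}], newtons=40)

```text
t: 11.25
position: [455.8, 253.7, 292.8]
orientation: [0.371, 3.117, 0.004]
wrist_force: [1.1, -0.1, -0.5]
finger_gap: 0.1
```

Request:
arm_command(commands=[{"claw":1,"x":0,"y":0,"z":2,"wx":0,"wy":0,"wz":0},{"claw":1,"x":0,"y":0,"z":3.5,"wx":0,"wy":0,"wz":0},{"claw":1,"x":0,"y":0,"z":5,"wx":0,"wy":0,"wz":0},{"claw":1,"x":0,"y":0,"z":5,"wx":0,"wy":0,"wz":0},{"claw":1,"x":0,"y":0,"z":5,"wx":0,"wy":0,"wz":0}])

```text
t: 11.88
position: [457.8, 251.3, 167.8]
orientation: [0.377, 3.118, 0.001]
wrist_force: [-1.0, 0.8, 0.1]
finger_gap: -0.1
```

Run:
```python
from h import *
from workcell import arm
import cv2
s=arm.get_state();c=arm.capture("wrist");pickle.dump((s,c),open("w7.pkl","wb"))
a=c["image"][130:330,210:430]
cv2.imwrite("pics/w7.png",cv2.resize(a,None,fx=3,fy=3,interpolation=cv2.INTER_CUBIC))
goto(sc(-99,108,110),-.235+np.pi); print(loc(s["position"]))
d=dict(side=arm.capture("side"),scene=arm.capture("scene"));pickle.dump(d,open("cap7.pkl","wb"))
a=np.hstack([d[n]["image"][y:y+150,x:x+150] for n,(y,x) in {"side":(100,280),"scene":(120,230)}.items()])
cv2.imwrite(f"pics/7.png",cv2.resize(a,None,fx=2.6,fy=2.6,interpolation=cv2.INTER_CUBIC))
```

```text
{'pos': array([458.2, 251.5, 168.2]), 'shift': array([-0.01, -0.03,  2.33]), 'f': array([ 0.59, -0.13, -0.88]), 't': 11.93, 'gap': 0.2, 'q': array([ 0.5 ,  0.28, -0.11,  1.18, -0.  ,  0.74]), 'turn': array([ 0.01,  0.02, -0.07])}
[-99.60072348 108.45090566 167.83709794]
```

View pics/7.png

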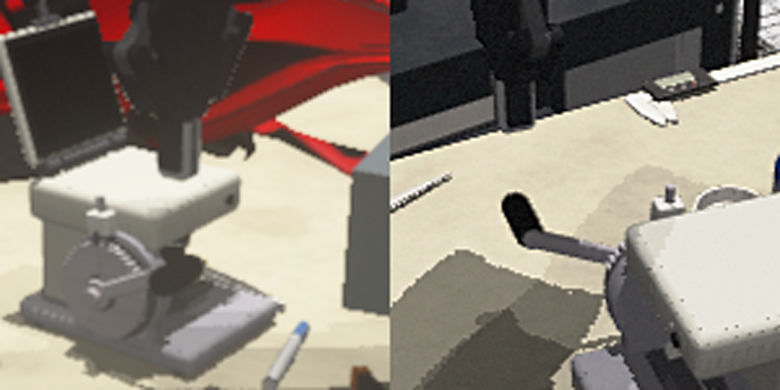

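View pics/w7.png

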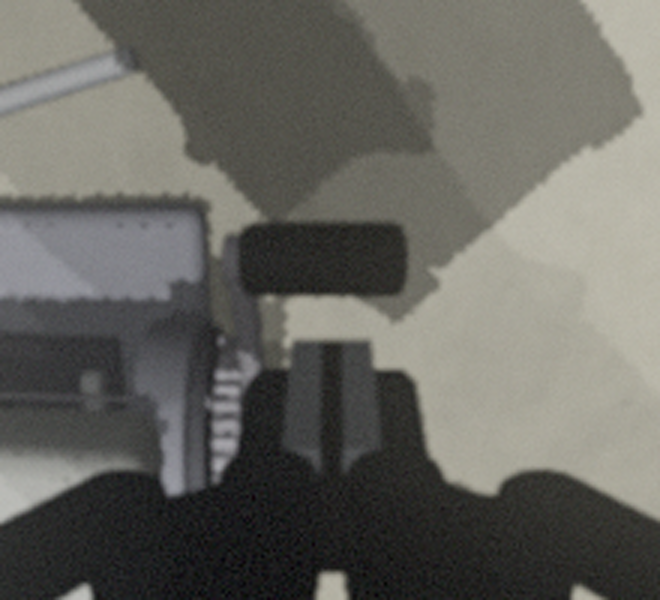

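Request:
arm_command(commands=[{"claw":1,"x":0,"y":0,"z":1.2,"wx":0,"wy":0,"wz":0},{"claw":1,"x":0,"y":0,"z":2.2,"wx":0,"wy":0,"wz":0},{"claw":1,"x":0,"y":0,"z":2.2,"wx":0,"wy":0,"wz":0},{"claw":1,"x":0,"y":0,"z":2.2,"wx":0,"wy":0,"wz":0}])

```text
t: 12.52
position: [458.2, 251.5, 113.2]
orientation: [0.377, 3.118, 0.001]
wrist_force: [-0.7, -0.3, -0.5]
finger_gap: 0.1
```

Request:
arm_command(commands=[{"claw":1,"x":0,"y":0,"z":0.06,"wx":0,"wy":0,"wz":0},{"claw":1,"x":0,"y":0,"z":0.06,"wx":0,"wy":0,"wz":0}])

```text
t: 12.78
position: [457.9, 251.3, 110.8]
orientation: [0.377, 3.118, 0.001]
wrist_force: [0.4, -0.0, 0.9]
finger_gap: -0.2
```

Request:
arm_command(commands=[{"claw":1,"x":0,"y":0,"z":0.06,"wx":0,"wy":0,"wz":0},{"claw":1,"x":0,"y":0,"z":0.06,"wx":0,"wy":0,"wz":0}])

```text
t: 13.02
position: [457.9, 251.4, 109.2]
orientation: [0.377, 3.118, 0.001]
wrist_force: [-0.1, 0.1, 5.6]
finger_gap: 0.0
```

Request:
arm_command(commands=[{"claw":1,"x":0,"y":0,"z":0.06,"wx":0,"wy":0,"wz":0},{"claw":1,"x":0,"y":0,"z":0.06,"wx":0,"wy":0,"wz":0}])

```text
t: 13.28
position: [457.6, 251.7, 108.0]
orientation: [0.377, 3.119, 0.002]
wrist_force: [-4.8, 0.2, 12.1]
finger_gap: 0.1
```

Run:
```python
import numpy as np
a=.492
for th in np.arange(0,.701,.025):
    print(round(th,3),round(67+90*np.sin(a-th),1), round((np.cos(a-th)-np.cos(a))*90,1))
```

```text
0.0 109.5 0.0
0.025 107.5 1.0
0.05 105.5 2.0
0.075 103.5 3.0
0.1 101.4 3.8
0.125 99.3 4.7
0.15 97.2 5.5
0.175 95.1 6.2
0.2 92.9 6.9
0.225 90.7 7.5
0.25 88.6 8.1
0.275 86.4 8.6
0.3 84.2 9.0
0.325 82.0 9.4
0.35 79.7 9.8
0.375 77.5 10.1
0.4 75.3 10.3
0.425 73.0 10.5
0.45 70.8 10.6
0.475 68.5 10.7
0.5 66.3 10.7
0.525 64.0 10.6
0.55 61.8 10.5
0.575 59.5 10.4
0.6 57.3 10.2
0.625 55.1 9.9
0.65 52.8 9.6
0.675 50.6 9.2
0.7 48.4 8.7
```

Request:
arm_command(commands=[{"claw":1,"x":0.06,"y":0,"z":0.1,"wx":0,"wy":0,"wz":0},{"claw":1,"x":0.06,"y":0,"z":0.1,"wx":0,"wy":0,"wz":0}])

```text
t: 13.52
position: [456.0, 252.0, 105.5]
orientation: [0.377, 3.119, 0.002]
wrist_force: [-5.5, 1.5, 10.9]
finger_gap: -0.3
```

Request:
arm_command(commands=[{"claw":1,"x":0.05,"y":0,"z":0.1,"wx":0,"wy":0,"wz":0},{"claw":1,"x":0.05,"y":0,"z":0.1,"wx":0,"wy":0,"wz":0}])

```text
t: 13.78
position: [454.5, 252.4, 102.7]
orientation: [-0.376, -3.118, -0.002]
wrist_force: [-6.9, 1.7, 10.6]
finger_gap: -0.0
```

Request:
arm_command(commands=[{"claw":1,"x":0.04,"y":0,"z":0.1,"wx":0,"wy":0,"wz":0},{"claw":1,"x":0.04,"y":0,"z":0.1,"wx":0,"wy":0,"wz":0}])

```text
t: 14.02
position: [453.5, 252.5, 100.1]
orientation: [-0.377, -3.118, -0.002]
wrist_force: [-6.3, 2.3, 8.2]
finger_gap: 0.3
```

Request:
arm_command(commands=[{"claw":1,"x":0.03,"y":0,"z":0.08,"wx":0,"wy":0,"wz":0},{"claw":1,"x":0.03,"y":0,"z":0.08,"wx":0,"wy":0,"wz":0}])

```text
t: 14.28
position: [452.7, 252.7, 98.1]
orientation: [-0.377, -3.118, -0.001]
wrist_force: [-6.8, 1.5, 7.7]
finger_gap: -0.3
```

Request:
arm_command(commands=[{"claw":1,"x":0.03,"y":0,"z":0.08,"wx":0,"wy":0,"wz":0},{"claw":1,"x":0.03,"y":0,"z":0.08,"wx":0,"wy":0,"wz":0}])

```text
t: 14.52
position: [452.0, 252.9, 96.2]
orientation: [-0.377, -3.118, -0.002]
wrist_force: [-5.8, 2.4, 10.6]
finger_gap: -0.1
```

Request:
arm_command(commands=[{"claw":1,"x":0.03,"y":0,"z":0.08,"wx":0,"wy":0,"wz":0},{"claw":1,"x":0.03,"y":0,"z":0.08,"wx":0,"wy":0,"wz":0}])

```text
t: 14.78
position: [451.4, 253.2, 94.4]
orientation: [-0.377, -3.118, -0.002]
wrist_force: [-7.2, 2.8, 13.2]
finger_gap: -0.1
```

Request:
arm_command(commands=[{"claw":1,"x":0.03,"y":0,"z":0.08,"wx":0,"wy":0,"wz":0},{"claw":1,"x":0.03,"y":0,"z":0.08,"wx":0,"wy":0,"wz":0}])

```text
t: 15.02
position: [450.4, 253.3, 92.2]
orientation: [-0.376, -3.118, -0.002]
wrist_force: [-7.4, 2.5, 11.5]
finger_gap: -0.1
```

Request:
arm_command(commands=[{"claw":1,"x":0.03,"y":0,"z":0.1,"wx":0,"wy":0,"wz":0},{"claw":1,"x":0.03,"y":0,"z":0.1,"wx":0,"wy":0,"wz":0}])

```text
t: 15.28
position: [449.8, 253.4, 89.6]
orientation: [-0.377, -3.118, -0.002]
wrist_force: [-5.5, 3.5, 9.5]
finger_gap: -0.1
```

Request:
arm_command(commands=[{"claw":1,"x":0.02,"y":0,"z":0.1,"wx":0,"wy":0,"wz":0},{"claw":1,"x":0.02,"y":0,"z":0.1,"wx":0,"wy":0,"wz":0}])

```text
t: 15.52
position: [449.4, 253.5, 87.0]
orientation: [-0.377, -3.118, -0.001]
wrist_force: [-4.6, 1.7, 7.3]
finger_gap: 0.6
```

Request:
arm_command(commands=[{"claw":1,"x":0.02,"y":0,"z":0.08,"wx":0,"wy":0,"wz":0},{"claw":1,"x":0.02,"y":0,"z":0.08,"wx":0,"wy":0,"wz":0}])

```text
t: 15.78
position: [448.9, 253.6, 85.0]
orientation: [-0.377, -3.118, -0.001]
wrist_force: [-5.2, 1.8, 7.1]
finger_gap: 0.2
```

Request:
arm_command(commands=[{"claw":1,"x":0.02,"y":0,"z":0.08,"wx":0,"wy":0,"wz":0},{"claw":1,"x":0.02,"y":0,"z":0.08,"wx":0,"wy":0,"wz":0}])

```text
t: 16.02
position: [448.5, 253.7, 83.1]
orientation: [-0.377, -3.118, -0.001]
wrist_force: [-6.7, 1.6, 8.3]
finger_gap: 0.3
```

Request:
arm_command(commands=[{"claw":1,"x":0.02,"y":0,"z":0.08,"wx":0,"wy":0,"wz":0},{"claw":1,"x":0.02,"y":0,"z":0.08,"wx":0,"wy":0,"wz":0}])

```text
t: 16.27
position: [448.1, 253.9, 81.3]
orientation: [-0.377, -3.119, -0.002]
wrist_force: [-6.0, 1.7, 10.7]
finger_gap: -0.2
```

Request:
arm_command(commands=[{"claw":1,"x":0.01,"y":0,"z":0.08,"wx":0,"wy":0,"wz":0},{"claw":1,"x":0.01,"y":0,"z":0.08,"wx":0,"wy":0,"wz":0}])

```text
t: 16.52
position: [447.6, 254.0, 79.2]
orientation: [-0.376, -3.118, -0.002]
wrist_force: [-6.9, 2.4, 10.9]
finger_gap: -0.1
```

Run:
```python
from h import *
from workcell import arm
import cv2
s=arm.get_state();print(loc(s["position"]))
d=dict(side=arm.capture("side"),scene=arm.capture("scene"));pickle.dump(d,open("cap8.pkl","wb"))
a=np.hstack([d[n]["image"][y:y+150,x:x+150] for n,(y,x) in {"side":(100,280),"scene":(120,230)}.items()])
cv2.imwrite(f"pics/8.png",cv2.resize(a,None,fx=2.6,fy=2.6,interpolation=cv2.INTER_CUBIC))
```

```text
[-110.14734159  108.75362841   79.16855244]
```

View pics/8.png

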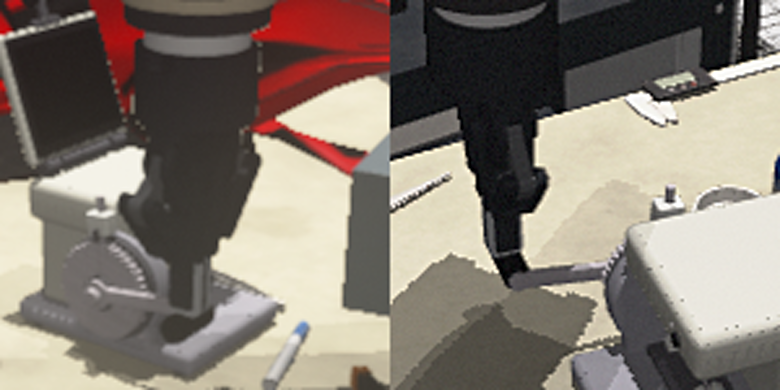

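Request:
arm_command(commands=[{"claw":1,"x":0.01,"y":0,"z":0.12,"wx":0,"wy":0,"wz":0},{"claw":1,"x":0.01,"y":0,"z":0.12,"wx":0,"wy":0,"wz":0}])

```text
t: 16.88
position: [447.5, 254.0, 76.0]
orientation: [-0.377, -3.118, -0.001]
wrist_force: [-5.5, 3.1, 8.8]
finger_gap: 0.1
```

Request:
arm_command(commands=[{"claw":1,"x":0.01,"y":0,"z":0.12,"wx":0,"wy":0,"wz":0},{"claw":1,"x":0.01,"y":0,"z":0.12,"wx":0,"wy":0,"wz":0}])

```text
t: 17.12
position: [447.3, 254.0, 73.0]
orientation: [-0.377, -3.118, -0.001]
wrist_force: [-4.6, 2.8, 6.3]
finger_gap: -0.3
```

Request:
arm_command(commands=[{"claw":1,"x":0.0,"y":0,"z":0.08,"wx":0,"wy":0,"wz":0},{"claw":1,"x":0.0,"y":0,"z":0.08,"wx":0,"wy":0,"wz":0}])

```text
t: 17.38
position: [447.3, 254.0, 71.0]
orientation: [-0.377, -3.118, -0.001]
wrist_force: [-4.4, 1.9, 7.8]
finger_gap: -0.0
```

Request:
arm_command(commands=[{"claw":1,"x":0.0,"y":0,"z":0.08,"wx":0,"wy":0,"wz":0},{"claw":1,"x":0.0,"y":0,"z":0.08,"wx":0,"wy":0,"wz":0}])

```text
t: 17.62
position: [447.2, 254.1, 69.1]
orientation: [-0.377, -3.118, -0.002]
wrist_force: [-7.0, 3.5, 10.3]
finger_gap: 0.2
```

Request:
arm_command(commands=[{"claw":1,"x":0.0,"y":0,"z":0.08,"wx":0,"wy":0,"wz":0},{"claw":1,"x":0.0,"y":0,"z":0.08,"wx":0,"wy":0,"wz":0}])

```text
t: 17.88
position: [447.0, 254.2, 67.1]
orientation: [-0.376, -3.118, -0.002]
wrist_force: [-8.5, 3.3, 11.5]
finger_gap: 0.0
```

Request:
arm_command(commands=[{"claw":1,"x":0.03,"y":0,"z":0.12,"wx":0,"wy":0,"wz":0},{"claw":1,"x":0.03,"y":0,"z":0.12,"wx":0,"wy":0,"wz":0}])

```text
t: 18.12
position: [446.6, 254.2, 64.1]
orientation: [-0.377, -3.118, -0.001]
wrist_force: [-5.0, 2.5, 8.4]
finger_gap: 0.1
```

Request:
arm_command(commands=[{"claw":1,"x":0.02,"y":0,"z":0.12,"wx":0,"wy":0,"wz":0},{"claw":1,"x":0.02,"y":0,"z":0.12,"wx":0,"wy":0,"wz":0}])

```text
t: 18.38
position: [446.3, 254.2, 61.0]
orientation: [-0.377, -3.119, -0.001]
wrist_force: [-3.1, 1.0, 6.8]
finger_gap: 0.2
```

Request:
arm_command(commands=[{"claw":1,"x":0.0,"y":0,"z":0.06,"wx":0,"wy":0,"wz":0},{"claw":1,"x":0.0,"y":0,"z":0.06,"wx":0,"wy":0,"wz":0}])

```text
t: 18.62
position: [446.3, 254.2, 59.6]
orientation: [-0.377, -3.119, -0.001]
wrist_force: [-3.9, 0.3, 5.9]
finger_gap: 0.2
```

Request:
arm_command(commands=[{"claw":1,"x":0.0,"y":0,"z":0.06,"wx":0,"wy":0,"wz":0},{"claw":1,"x":0.0,"y":0,"z":0.06,"wx":0,"wy":0,"wz":0}])

```text
t: 18.88
position: [446.2, 254.2, 58.0]
orientation: [-0.377, -3.119, -0.001]
wrist_force: [-3.2, 0.7, 6.6]
finger_gap: 0.4
```

Request:
arm_command(commands=[{"claw":1,"x":0.0,"y":0,"z":0.04,"wx":0,"wy":0,"wz":0},{"claw":1,"x":0.0,"y":0,"z":0.04,"wx":0,"wy":0,"wz":0}])

```text
t: 19.12
position: [446.3, 254.2, 57.1]
orientation: [-0.377, -3.119, -0.001]
wrist_force: [-4.0, 1.0, 7.4]
finger_gap: 0.0
```

Request:
arm_command(commands=[{"claw":1,"x":0.0,"y":0,"z":0.02,"wx":0,"wy":0,"wz":0},{"claw":1,"x":0.0,"y":0,"z":0.02,"wx":0,"wy":0,"wz":0}])

```text
t: 19.38
position: [446.3, 254.2, 56.7]
orientation: [-0.377, -3.119, -0.001]
wrist_force: [-4.7, 1.3, 8.0]
finger_gap: 0.2
```

Request:
arm_command(commands=[{"claw":1,"x":0.0,"y":0,"z":0.03,"wx":0,"wy":0,"wz":0},{"claw":1,"x":0.0,"y":0,"z":0.03,"wx":0,"wy":0,"wz":0},{"claw":1,"x":0.0,"y":0,"z":0.03,"wx":0,"wy":0,"wz":0},{"claw":1,"x":0.0,"y":0,"z":0.03,"wx":0,"wy":0,"wz":0}])

```text
t: 19.88
position: [446.3, 254.3, 56.0]
orientation: [-0.377, -3.119, -0.001]
wrist_force: [-4.8, 1.5, 9.9]
finger_gap: -0.2
```

Run:
```python
from h import *
from workcell import arm
import cv2
s=arm.get_state();print(loc(s["position"]),s["wrist_force"])
d=dict(side=arm.capture("side"),scene=arm.capture("scene"));pickle.dump(d,open("cap9.pkl","wb"))
a=np.hstack([d[n]["image"][y:y+190,x:x+190] for n,(y,x) in {"side":(80,240),"scene":(120,260)}.items()])
cv2.imwrite(f"pics/9.png",cv2.resize(a,None,fx=2.1,fy=2.1,interpolation=cv2.INTER_CUBIC))
print(arm.get_state()["wrist_force"])
```

```text
[-111.46147454  108.72239112   56.00505369] [-4.75230288  1.54923221  9.89232985]
[-4.4990673   0.66198731  9.09318915]
```

View pics/9.png

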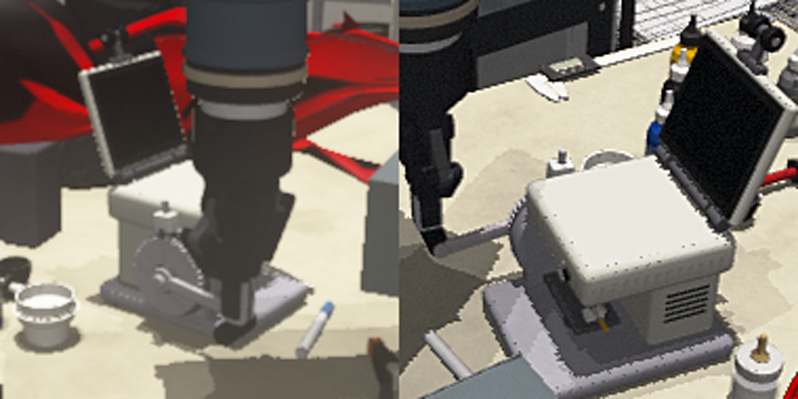

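Four clicks were felt, at z of about 97, 84, 70.5 and 57 mm. The force has stepped from 5.9 to about 9.5 N in the fourth notch. The screen still stands, and the tube, cup and jar are where they were. I am handing in now.

Run:
```python
from workcell import arm
print(arm.close_job()); s=arm.get_state(); print(s["t"],s["position"],s["wrist_force"])
```

```text
the job is handed in; nothing more can be done
None
the job is handed in; nothing more can be done
```

The screen is up at about 110° and let go, the lever is held down at the fourth click, and I handed the job in at about 20 s. No verdict was reported.

- **Screen:** I pinched the knob and swung it along its arc. Triangulating the panel edges while still gripped gave 110.4° and 109.9°. After release I checked it only by eye, and it stayed put in every later picture.
- **Lever:** I pressed the grip from above with the fingers shut, touching it at a fingertip height of about 109.5 mm. The force dipped and then rose four times, near heights of 97, 84, 70.5 and 57 mm. That matches 13.5 mm of travel per click and what I calculated beforehand.
- **Final hold:** The fingertips ended at 56.0 mm, which I work out as a lever angle of about 0.615 rad, inside the 0.55–0.665 window. The wrist read an upward force of 9 to 10 N, against 5.9 N just before the click.
- **Surroundings:** By eye, the needle tube, cup and jar had not moved in the last pictures.

**Disagreements:**
- The cameras disagreed by about 5 mm on sideways position. I took a value in between and confirmed it by lining up the fingers in a close view.
- The knob pushed back with up to about 14 N along the arc, because my starting angle for it was slightly off. I corrected this on the way.

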